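Sort checked stage modules into pass and reject nests

ROBOT

A 6-joint arm with a two-finger parallel gripper is mounted at the origin on the work surface. World frame = base frame: x ahead of the robot, y to its left, z up, the work surface at z = 0. Lengths are in m, angles in rad, forces in N, time in s.
With the tool pointing down it reaches from about 0.35 to 0.85 m from the base axis. Payload 8.1 kg.
Tool frame: the origin (TCP) lies on the centre line of the jaws, within the pads' length; the fingertips stand 17 mm ahead of it and the grasp point (between the pads) lies 2 mm behind it; z points along the fingers, y is the line along which they close (so a half turn about z gives the same grasp; the last joint's range is limited). The gripper opens to 93 mm and grips with 3 to 60 N. Pads are 15 mm wide; open, the fingers measure 128 mm over their backs; the gripper's body (75 mm by 188 mm) begins 65 mm behind the grasp point.
Start: joints at [1.088, 0.13, 1.488, -0, 1.523, -0.085], TCP at [0.232, 0.553, 0.236] pointing down, gripper open.
Joint ranges: [-2.96, 2.96], [-0.89, 2.26], [0.02, 2.5], [-1.34, 4.48], [0, 2.73], [-2.66, 2.66]. Speed limits (rad/s): [2.39, 2.39, 2.79, 3.14, 3.14, 3.14].

INTERFACE

Orientations are given as a rotation vector (axis times angle).
In Python, from plant import telemetry, viewer, order gives the robot as it stands.
- The arm moves only by the tool send_rows, never from a script. Its argument "plan" is a list that holds one entry, the list of rows, each a list of 5 numbers: the closure, from -1 (fully open) to 1 (shut), then the shift along the world's x, y, z normalised to -1 to 1, where 1 is 0.2 m, then the turn about the world's z normalised to -1 to 1, where 1 is 60 degrees. A call has 1 to 20 rows; each row is the pose to reach, as a shift and turn from the pose commanded when the call began; what a row does not reach only later rows make up. A row lasts 1/12 s, in which the tool goes at most 41.7 mm and 7.16 degrees, less where a joint would pass 70% of its speed; a pose out of reach is approached as far as the arm can. A call with a number of a shift or a turn outside -1 to 1 is refused whole. A call with a gripper value outside its range is refused whole. The fingers move at their own pace and stop on an object; "force" is the grip in N (left out, the last holds). Time passes only in rows, so rows that repeat a pose let the fingers close. It gives the time, the measured TCP pose, the force, the opening and the grip force at its end, in the units of the state.
- telemetry.read_state(): the state, without advancing time (a new reading comes with each control period).
- viewer.read_camera(name): name is "scene" or "top"; returns (picture, depth): 480x640x3 uint8, blue, green, red; 480x640 float32, m along the optical axis (not along the pixel's ray), 0 where there is no reading.
- viewer.calibration(name): a dict with "camera_matrix" (3x3 intrinsics, pixels), "extrinsics" (4x4, takes a point from camera to world coordinates). Camera axes: x right, y up, looking along -z (the intrinsics and any distortion apply to the point x, -y, -z); pixel columns grow to the right and rows downward; lengths in m; the calibration is good to about 2 mm. A picture is of the moment at which its call begins. calibration takes no time and is no camera call.
- order.close_job(): hands the job in; it is judged then, once.
The state is a dict: "t": time; "q": joint angles; "dq": joint speeds; "joint_torque": joint torques, N m; "tool_pos": TCP position; "orientation": TCP orientation; "force": force on the tool from outside, world axes, zero at the start; "wrist_torque": the same for the moment, N m; "opening": finger opening in m; "gripper_force": force on a finger pad.
Only numpy, scipy, OpenCV 4.12 (cv2) and the standard library are available. Lean on these libraries where they do the work, as an engineer would, in place of code of your own. Each camera call takes 0.05 s, during which the arm holds its last target. There are 200 camera calls.

TASK

Three stage modules have been checked: put the two with the round disc tag into the two pockets of the pass nest, and the one with the cross tag into the single pocket of the reject nest, each turned so that its micrometer points out over the pocket's open end, away from the tall end wall, and lying flat on the pocket floor. Then slide the reject nest's keeper bar fully across the rejected module. Set the modules down gently without dropping or tipping them, and leave the other things on the bench where they are.

Things in the scene. Friction and masses are not known exactly. Their poses are not given: they have to be found in the camera images.
- disc_module_1: stage module, a round disc tag (36 mm across) in white on top: black block 90 x 46 x 40 mm (43 high with tag), 0.25 to 0.5 kg, steel micrometer (18 mm thick, axis 24 mm above underside) standing 40 mm out of one end. Origin: centre of block's underside; x along the 90 mm, micrometer at the -x end, z up. Starts flat, length roughly along world y; grip across the 46 mm
- disc_module_2: stage module, a round disc tag (36 mm across) in white on top: black block 90 x 46 x 40 mm (43 high with tag), 0.25 to 0.5 kg, steel micrometer (18 mm thick, axis 24 mm above underside) standing 40 mm out of one end. Origin: centre of block's underside; x along the 90 mm, micrometer at the -x end, z up. Starts flat, length roughly along world y; grip across the 46 mm
- cross_module: stage module, an X-shaped cross tag (44 mm arms) in white on top: black block 90 x 46 x 40 mm (43 high with tag), 0.25 to 0.5 kg, steel micrometer (18 mm thick, axis 24 mm above underside) standing 40 mm out of one end. Origin: centre of block's underside; x along the 90 mm, micrometer at the -x end, z up. Starts flat, length roughly along world y; grip across the 46 mm
- disc_module_1_mic (a point): outer end of the micrometer of disc_module_1, 85 mm from the block's centre
- disc_module_2_mic (a point): outer end of the micrometer of disc_module_2, 85 mm from the block's centre
- cross_module_mic (a point): outer end of the micrometer of cross_module, 85 mm from the block's centre
- pass_nest: pass nest, fixed: dark steel plate 132 x 180 mm, 6 mm thick, with two side-by-side white-curbed pockets. Origin on the table between the pockets, x along the pockets, from the open end to the tall end wall
- pass_a (a point): centre of floor of first pass pocket (at +y 50 mm in the nest), 6 mm above the table. Curbs at its corners, 10 mm above the floor, give 4 mm play at the sides and 5 mm at the ends and leave the middle 50 mm of the long sides free for fingers; +x end: wall 30 mm above the floor; -x end: open between low curbs, the micrometer points out over it
- pass_b (a point): centre of the floor of the second pass pocket (50 mm to -y), same as the first
- reject_nest: reject nest, fixed: dark steel plate 230 x 82 mm with a single white-curbed pocket and, beyond the pocket's tall end wall, a black block 55 mm high that carries a sliding steel keeper bar. Origin on the table under the pocket's centre, x along the pocket from its open end to the keeper
- reject_a (a point): centre of the floor of the reject pocket, same kind as the pass pockets; the two nests may stand either way round, left or right
- keeper (a joint): travel of the keeper bar in m: 0 drawn back clear of the pocket, 0.080 fully across (end stop); it slides along the reject nest's -x and stays where left (about 1.5 N). Bar 100 x 24 x 8 mm, underside 57 mm above the table; a module in the pocket passes under it
- keeper_grip (a point): centre of the keeper's black square grip post, 16 x 16 mm and 30 mm tall, standing on the bar; this point is 80 mm above the table, the post's top 95 mm
- chuck: bystander, to be left alone: steel chuck disc, 72 mm across, 38 mm high; origin at the centre of its underside
- holder: bystander, to be left alone: white L-shaped printed syringe holder, 60 x 44 mm, 52 mm high; origin at the centre of its underside
- jar: bystander, to be left alone: glass jar with black cap, 52 mm across, 62 mm high; origin at the centre of its underside
- spare_head: bystander, to be left alone: spare micrometer head on a small block, 80 mm long, 24 mm high; origin at the centre of its underside
- syringe: bystander, to be left alone: orange syringe barrel lying down, 105 mm long; origin at the centre of its underside
- wrench: bystander, to be left alone: wrench, 150 mm, lying flat; origin at the centre of its underside
- driver: bystander, to be left alone: screwdriver, 160 mm, lying flat; origin at the centre of its underside
Not all that is in view belongs to the job. Leave any pink look-alike of the disc_module_1 alone.

How it is judged:
By the outcome, as a careful person would: the job done as asked, in the order asked, and still so for the second after the job is handed in, with the robot touching nothing.
It also fails if it takes over 70 s, if anything falls off the work surface, if the arm or the gripper's body presses on something with over 40 N, if the wrist force passes 120 N, or if a joint passes its speed limit or range.

## Working session

There is one attempt and no reset: what is moved stays moved. The work goes in short steps, Python scripts to look and compute and a tool call to move; the robot and the scene stay as the last step left them, time stands still between calls to the robot, and variables do not carry over. Pictures are saved under pics/ and viewed, at most 10 in all, crops included, and the job is handed in when it is done.

Besides the shell and the picture viewer there is one more tool, called after "Call:" by a JSON object that holds its "api" and its "payload". send_rows: Moves the arm, as the interface text tells. Scaled input: -1 to 1 covers 0.2 m each way for a shift and 60 degrees each way for a turn. Its arguments: {"type":"object","properties":{"plan":{"type":"array"},"force":{"type":"number"}},"required":["plan"]}

```bash
mkdir -p pics; cat > h.py <<'E'
import numpy as np, cv2
from plant import telemetry, viewer, order
def cam(n):
    p,d=viewer.read_camera(n); c=viewer.calibration(n); return p,d,np.array(c["camera_matrix"]),np.array(c["extrinsics"]),c
def ray(u,v,K,T,z):
    u,v=np.broadcast_arrays(np.asarray(u,float),np.asarray(v,float))
    d=np.stack([(u-K[0,2])/K[0,0],-(v-K[1,2])/K[1,1],-np.ones_like(u)],-1)@T[:3,:3].T
    o=T[:3,3]; return o+d*((z-o[2])/d[...,2])[...,None]
def cloud(d,K,T):
    v,u=np.mgrid[:d.shape[0],:d.shape[1]]
    p=np.stack([(u-K[0,2])/K[0,0]*d,-(v-K[1,2])/K[1,1]*d,-d],-1)
    return p@T[:3,:3].T+T[:3,3]
E
python3 - <<'E'
from h import *
for n in("top","scene"):
    p,d,K,T,c=cam(n); cv2.imwrite(f"pics/{n}0.png",p); np.savez(f"{n}0.npz",p=p,d=d,K=K,T=T)
    print(n,c.keys(),K.round(1).tolist(),T.round(3).tolist())
s=telemetry.read_state();print(s)
E
```

```text
top dict_keys(['camera_matrix', 'extrinsics']) [[578.9, 0.0, 318.7], [0.0, 578.9, 234.2], [0.0, 0.0, 1.0]] [[-0.026, 0.995, -0.099, 0.424], [-0.999, -0.024, 0.025, -0.062], [0.022, 0.1, 0.995, 1.388], [0.0, 0.0, 0.0, 1.0]]
scene dict_keys(['camera_matrix', 'extrinsics']) [[461.1, 0.0, 313.2], [0.0, 461.1, 242.5], [0.0, 0.0, 1.0]] [[0.253, -0.578, 0.776, 1.375], [0.968, 0.155, -0.199, -0.301], [-0.005, 0.801, 0.598, 0.677], [0.0, 0.0, 0.0, 1.0]]
{'t': 0.1, 'q': array([ 1.08762312e+00,  1.31096031e-01,  1.48916274e+00, -1.14522236e-06,
        1.52300086e+00, -8.54117708e-02]), 'dq': array([ 0.00166709, -0.00100598, -0.00199857, -0.00085329, -0.00067532,
        0.00055152]), 'joint_torque': array([ 1.26517066e-04, -5.61342573e+01, -4.93092978e+01,  7.68906064e-02,
        2.93193420e-02, -2.75960878e-05]), 'tool_pos': array([0.23217391, 0.55273384, 0.23469031]), 'orientation': array([-6.20599041e-01, -3.07920839e+00,  2.51351196e-03]), 'force': array([ 0.43965141, -0.17702263, -0.22594048]), 'wrist_torque': array([-0.02753597,  0.01326736,  0.00677369]), 'gripper_force': 0.0, 'opening': 0.09290453920331163}
```

View pics/top0.png

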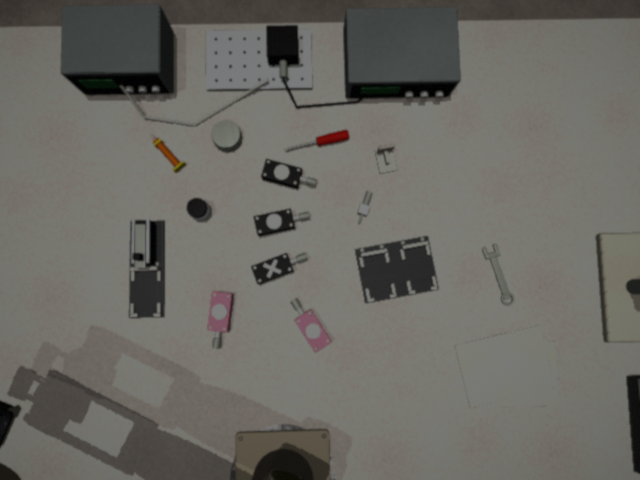

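View pics/scene0.png

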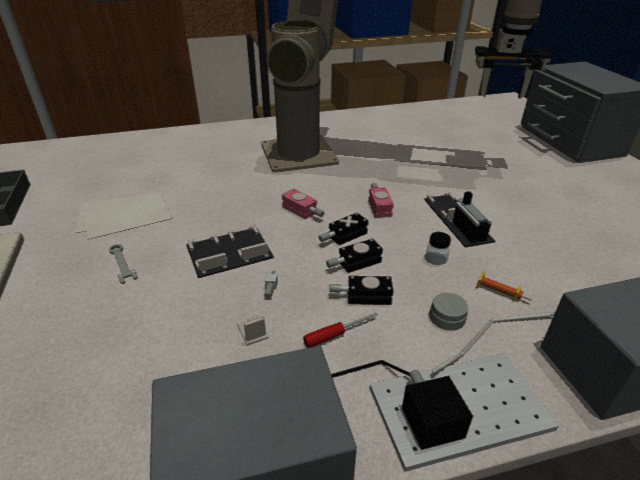

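Top view: two white disc tags on black blocks at (282,173) and (275,222), and the X tag at (272,268). The pink look-alikes at (220,312) and (312,330) are to be left alone. The reject nest is at (146,270) with its keeper at the top, and the pass nest is at (397,268) with its tall walls at the top. I'll confirm these in an enlarged crop and measure.

```bash
python3 - <<'E'
from h import *
f=np.load("top0.npz");p,d,K,T=f["p"],f["d"],f["K"],f["T"]
c=p[145:330,115:450];cv2.imwrite("pics/crop0.png",cv2.resize(c,None,fx=2.35,fy=2.35,interpolation=cv2.INTER_CUBIC))
P=cloud(d,K,T)
g=cv2.cvtColor(p,cv2.COLOR_BGR2GRAY)
print("table z",np.median(P[330:420,380:600,2]))
for n,(u,v) in dict(d1=(282,173),d2=(275,222),x=(272,268)).items():
    w=np.zeros_like(g);w[v-28:v+28,u-32:u+45]=1
    tag=((g>110)&(w>0)).astype(np.uint8)
    dark=((g<75)&(w>0)).astype(np.uint8)
    # block: dark component incl. tag via convex fill
    k,l,s,ce=cv2.connectedComponentsWithStats(dark)
    i=1+np.argmax(s[1:,4]);cs,_=cv2.findContours((l==i).astype(np.uint8),0,1)
    r=cv2.minAreaRect(max(cs,key=len))
    # height region from depth
    hi=(w>0)&(P[...,2]>0.034)&(P[...,2]<0.06)
    pts=P[hi][:,:2].astype(np.float32);rr=cv2.minAreaRect(pts)
    mic=(w>0)&(P[...,2]>0.02)&(P[...,2]<0.036)
    in_=np.zeros_like(g);cv2.circle(in_,(u,v),13,1,-1)
    k,l,s,ce=cv2.connectedComponentsWithStats(((g>110)&(in_>0)).astype(np.uint8));i=1+np.argmax(s[1:,4])
    t=ray(*ce[i],K,T,0.043)
    print(n,"tag",ce[i].round(1),s[i,4],t.round(4),"depthz",np.median(P[v-3:v+3,u-3:u+3,2]).round(4))
    print("  hi rect",np.round(rr[0],4),np.round(rr[1],4),round(rr[2],1),hi.sum(),"mic mean",P[mic][:,:2].mean(0).round(4), "darkrect",np.round(r[0],1),np.round(r[1],1),round(r[2],1))
for n,(a,b,c_,e) in dict(rej=(120,172,210,325),pas=(348,445,230,308)).items():
    w=np.zeros_like(g);w[c_:e,a:b]=1
    for nm,m,in (("plate",(w>0)&(g<95)),("tall",(w>0)&(P[...,2]>0.028)),("bar",(w>0)&(P[...,2]>0.052)),("post",(w>0)&(P[...,2]>0.08))):
        if nm=="plate":
            cs,_=cv2.findContours(cv2.morphologyEx(m.astype(np.uint8),3,np.ones((5,5))),0,1);cc=max(cs,key=cv2.contourArea)[:,0]
            q=ray(cc[:,0],cc[:,1],K,T,0.006)[:,:2]
        else: q=P[m][:,:2]
        if len(q)<4: continue
        r=cv2.minAreaRect(q.astype(np.float32));print(n,nm,np.round(r[0],4),np.round(r[1],4),round(r[2],1),len(q),np.round(P[m][:,2].max(),3))
E
```

```text
table z 0.00014105849151768712
d1 tag [281.3 171.6] 145 [ 0.7082 -0.0105  0.043 ] depthz 0.0424
  hi rect [ 0.7012 -0.0289] [0.13   0.0468] 72.7 729 mic mean [ 0.6945 -0.0445] darkrect [283.1 174.4] [42.4 22.1] 14.7
d2 tag [273.6 220.9] 150 [0.5915 0.0097 0.043 ] depthz 0.0422
  hi rect [ 0.5938 -0.0086] [0.0469 0.128 ] 10.5 740 mic mean [ 0.5951 -0.0228] darkrect [274.9 222.2] [21.7 39.8] 77.9
x tag [271.8 267.9] 78 [0.4818 0.0158 0.043 ] depthz 0.042
  hi rect [ 0.4871 -0.0018] [0.0462 0.1288] 19.3 755 mic mean [ 0.491  -0.0173] darkrect [273.7 268.2] [20.6 41.7] 69.2
rej plate [0.4898 0.3144] [0.2323 0.0826] 0.0 266 1.388
rej tall [0.5139 0.1349] [0.4159 0.1191] 81.3 1112 1.388
rej bar [0.5142 0.1348] [0.4181 0.1115] 80.2 887 1.388
rej post [0.4733 0.129 ] [0.3938 0.0172] 77.9 91 1.388
pas plate [ 0.473  -0.2795] [0.1333 0.1812] 9.1 250 1.388
pas tall [ 0.4943 -0.2009] [0.0366 0.3099] 20.1 212 1.388
pas bar [ 0.4237 -0.0617] [0. 0.] 0.0 26 1.388
pas post [ 0.4237 -0.0617] [0. 0.] 0.0 26 1.388
```

View pics/crop0.png

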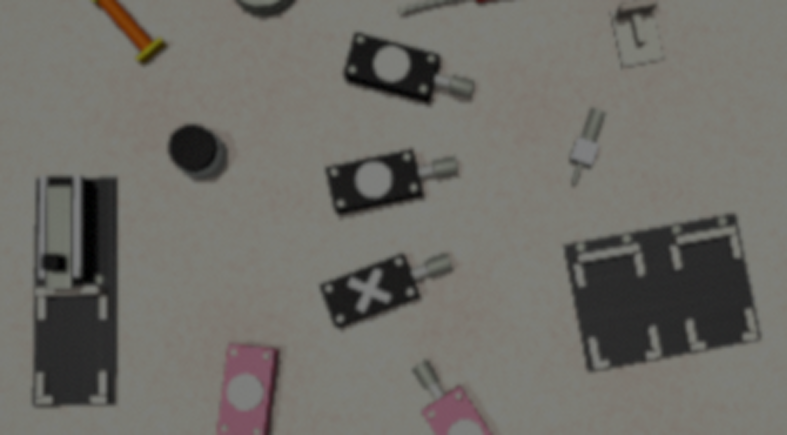

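The crop shows two black modules with disc tags at crop (392,63) and (374,180), and the cross module at (370,290). Both nests have their tall walls at the top. Next I'll refine the nest poses from the white curbs.

```bash
python3 - <<'E'
from h import *
f=np.load("top0.npz");p,d,K,T=f["p"],f["d"],f["K"],f["T"]
g=cv2.cvtColor(p,cv2.COLOR_BGR2GRAY)
def show(n,c,yaw,mask,z):
    v,u=np.nonzero(mask);q=ray(u,v,K,T,z)[:,:2]-c
    a=np.radians(yaw);R=np.array([[np.cos(a),np.sin(a)],[-np.sin(a),np.cos(a)]]);return (q@R.T)*1000
# pass nest + reject nest, small white blobs inside the plate
for n,c,yaw,(a,b,c_,e) in (("pass",(.473,-.2795),9.1,(356,440,236,303)),("rej",(.440,.3144),0,(128,166,255,321))):
    w=np.zeros(g.shape,bool);w[c_:e,a:b]=1
    m=(w&(g>95)).astype(np.uint8)
    k,l,s,ce=cv2.connectedComponentsWithStats(m,connectivity=8)
    for i in range(1,k):
        if s[i,4]<5: continue
        q=show(n,np.array(c),yaw,l==i,.016)
        if abs(q[:,0]).max()>75 or abs(q[:,1]).max()>100: continue
        print(n,ce[i].round(0),s[i,4],"x",q[:,0].min().round(1),q[:,0].max().round(1),"y",q[:,1].min().round(1),q[:,1].max().round(1))
# plate edges of reject: sub-rows of dark run
for v in (280,290,300,310):
    r=np.nonzero(g[v,115:180]<85)[0]+115;print(v,ray([r[0]-.5,r[-1]+.5],[v,v],K,T,.006)[:,:2].round(4).tolist())
P=cloud(d,K,T)
w=(slice(205,325),slice(118,172));Q=P[w][(d[w]>0)]
for lo,hi in((.052,.060),(.060,.072),(.085,.1)):
    q=Q[(Q[:,2]>lo)&(Q[:,2]<hi)];q=q[q[:,0]>.4]
    if len(q):print(lo,len(q),q.min(0).round(4),q.max(0).round(4))
E
```

```text
pass [419. 246.] 99 x 23.4 52.7 y -84.8 -24.5
pass [374. 252.] 76 x 45.8 52.8 y 16.4 77.4
pass [402. 254.] 25 x 22.6 42.6 y -22.6 -16.0
pass [387. 257.] 25 x 22.6 42.1 y 15.5 22.0
pass [361. 262.] 24 x 22.2 41.7 y 77.3 83.8
pass [369. 296.] 49 x -65.0 -32.9 y 69.8 83.8
rej [132. 261.] 6 x 65.0 69.8 y 28.9 31.3
rej [153. 268.] 17 x 47.3 52.2 y -22.6 -10.9
rej [158. 276.] 16 x 23.5 40.0 y -32.0 -29.6
rej [132. 311.] 40 x -61.2 -33.1 y 21.2 35.2
280 [[0.4633, 0.3566], [0.4611, 0.272]]
290 [[0.4398, 0.3564], [0.4376, 0.2719]]
300 [[0.4163, 0.3563], [0.4141, 0.2719]]
310 [[0.3929, 0.3561], [0.3907, 0.2719]]
0.052 132 [0.4904 0.293  0.0523] [0.5989 0.3355 0.06  ]
0.06 654 [0.4901 0.2921 0.0601] [0.5986 0.335  0.0719]
0.085 58 [0.5048 0.3044 0.0853] [0.5205 0.3213 0.0991]
```

Call:
{"api": "send_rows", "payload": {"plan": [[[-1, 0.15, -0.18, 0, -0.119], [-1, 0.3, -0.36, 0, -0.238], [-1, 0.5, -0.55, 0, -0.357], [-1, 0.65, -0.72, 0, -0.476], [-1, 0.8, -0.9, 0, -0.595], [-1, 0.82, -1, 0, -0.7], [-1, 0.82, -1, 0, -0.7]]]}}

```text
t: 0.68
tool_pos: [0.399, 0.3485, 0.2351]
orientation: [1.696, 2.642, -0.003]
force: [0.7, -0.4, 0.4]
opening: 0.0928
gripper_force: 0.0
```

```bash
python3 - <<'E'
from h import *
f=np.load("top0.npz");p,d,K,T=f["p"],f["d"],f["K"],f["T"]
g=cv2.cvtColor(p,cv2.COLOR_BGR2GRAY)
def rect(c,yaw,y0,z):  # 1 mm grid, rows = nest x from +80 down to -80, cols = nest y from y0+45 to y0-45
    a=np.radians(yaw);X,Y=np.meshgrid(np.arange(80,-81,-.5),np.arange(y0+45,y0-45,-.5),indexing="ij")
    w=np.stack([c[0]+(X*np.cos(a)-Y*np.sin(a))/1e3,c[1]+(X*np.sin(a)+Y*np.cos(a))/1e3,np.full_like(X,z),np.ones_like(X)],-1)
    q=w@np.linalg.inv(T).T; u=K[0,2]+K[0,0]*q[...,0]/-q[...,2];v=K[1,2]-K[1,1]*q[...,1]/-q[...,2]
    return cv2.remap(g,u.astype(np.float32),v.astype(np.float32),1)
L=[]
for n,c,yaw,y0 in (("pa",(.473,-.2795),9.1,50),("pb",(.473,-.2795),9.1,-50),("rj",(.440,.3144),0,0)):
    I=rect(c,yaw,y0,.016);L.append(I)
    for off in(-20,20,0):
        j=int((45-off)*2);s=I[:,j-3:j+4].mean(1);print(n,off,[f"{80-.5*i:.0f}:{s[i]:.0f}" for i in list(range(40,84,3))+list(range(252,304,3))])
    for x in(33,-45):
        i=int((80-x)*2);s=I[i-3:i+4].mean(0);print(n,"row",x,[f"{45-.5*k:.0f}:{s[k]:.0f}" for k in list(range(12,44,3))+list(range(138,170,3))])
cv2.imwrite("pics/nest.png",cv2.resize(np.hstack(L),None,fx=1.4,fy=1.4))
E
```

```text
pa -20 ['60:85', '58:82', '57:75', '56:78', '54:87', '52:103', '51:115', '50:119', '48:112', '46:99', '45:73', '44:54', '42:40', '40:39', '39:40', '-46:43', '-48:42', '-49:43', '-50:43', '-52:44', '-54:52', '-55:62', '-56:74', '-58:80', '-60:84', '-61:82', '-62:81', '-64:81', '-66:95', '-67:108', '-68:117', '-70:119', '-72:120']
pa 20 ['60:82', '58:78', '57:73', '56:78', '54:90', '52:106', '51:117', '50:120', '48:111', '46:96', '45:71', '44:52', '42:38', '40:39', '39:41', '-46:42', '-48:43', '-49:43', '-50:45', '-52:48', '-54:58', '-55:72', '-56:89', '-58:100', '-60:104', '-61:99', '-62:91', '-64:86', '-66:94', '-67:105', '-68:116', '-70:119', '-72:121']
pa 0 ['60:44', '58:44', '57:50', '56:60', '54:79', '52:98', '51:113', '50:118', '48:116', '46:100', '45:81', '44:58', '42:46', '40:41', '39:42', '-46:44', '-48:43', '-49:43', '-50:43', '-52:43', '-54:43', '-55:43', '-56:43', '-58:43', '-60:43', '-61:47', '-62:55', '-64:73', '-66:92', '-67:109', '-68:117', '-70:121', '-72:120']
pa row 33 ['39:62', '38:55', '36:64', '34:86', '33:108', '32:117', '30:119', '28:115', '27:95', '26:74', '24
[... 2547 characters left out ...]
8:79', '46:75', '45:67', '44:52', '42:45', '40:41', '39:42', '-46:43', '-48:43', '-49:42', '-50:42', '-52:42', '-54:42', '-55:42', '-56:43', '-58:43', '-60:43', '-61:51', '-62:64', '-64:85', '-66:103', '-67:116', '-68:120', '-70:121', '-72:121']
rj row 33 ['39:98', '38:85', '36:79', '34:93', '33:108', '32:117', '30:117', '28:110', '27:87', '26:65', '24:45', '-24:54', '-26:68', '-27:90', '-28:105', '-30:115', '-32:114', '-33:99', '-34:77', '-36:55', '-38:44', '-39:41']
rj row -45 ['39:96', '38:83', '36:91', '34:101', '33:114', '32:113', '30:104', '28:83', '27:61', '26:43', '24:37', '-24:53', '-26:69', '-27:96', '-28:111', '-30:119', '-32:115', '-33:99', '-34:75', '-36:52', '-38:41', '-39:40']
```

View pics/nest.png

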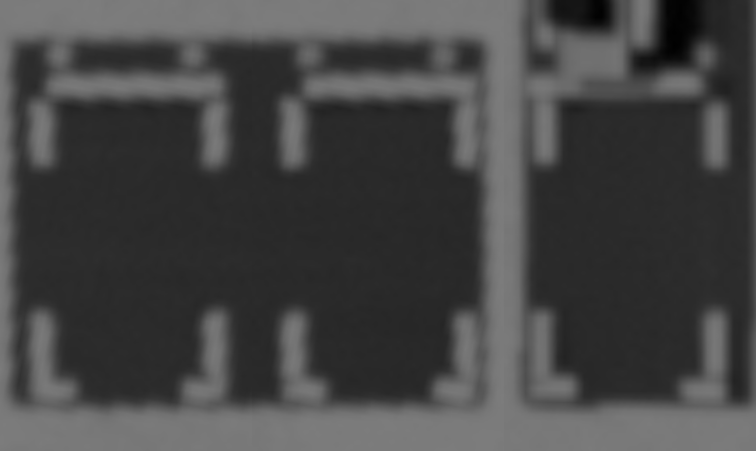

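The rectified nest view shows each pocket sits about 6 mm toward the open end from its plate centre. Targets are pass_a (0.4595, -0.2312), pass_b (0.4753, -0.330) at yaw 9.1°, and reject (0.4343, 0.3148) at yaw 0°.

Call:
{"api": "send_rows", "payload": {"plan": [[[-1, 0.15, -0.18, 0, -0.118], [-1, 0.3, -0.36, 0, -0.236], [-1, 0.45, -0.54, 0, -0.354], [-1, 0.6, -0.72, 0, -0.472], [-1, 0.775, -0.9, 0, -0.59], [-1, 0.775, -0.9, 0, -0.708], [-1, 0.775, -0.9, 0, -0.708]]]}}

```text
t: 1.27
tool_pos: [0.5541, 0.1689, 0.2349]
orientation: [2.539, 1.848, -0.001]
force: [0.0, 0.6, 0.2]
opening: 0.0926
gripper_force: 0.0
```

Call:
{"api": "send_rows", "payload": {"plan": [[[-1, 0.15, -0.18, 0, 0], [-1, 0.3, -0.36, 0, 0], [-1, 0.45, -0.54, -0.1, 0], [-1, 0.6, -0.72, -0.25, 0], [-1, 0.77, -0.9, -0.4, 0], [-1, 0.77, -0.9, -0.5, 0], [-1, 0.77, -0.9, -0.5, 0], [-1, 0.77, -0.9, -0.5, 0], [-1, 0.77, -0.9, -0.5, 0]]]}}

```text
t: 2.02
tool_pos: [0.7041, -0.0063, 0.1335]
orientation: [-2.527, -1.861, 0.004]
force: [-0.6, 0.2, 0.1]
opening: 0.0928
gripper_force: 0.0
```

```bash
cat >> h.py <<'E'
def tgt(x=None,y=None,yaw=None,z=None):
    s=telemetry.read_state();o=s["orientation"];w=np.degrees(2*np.arctan2(o[1],o[0]))-90;w=(w+90)%180-90
    print("t",round(s["t"],2),"pos",s["tool_pos"].round(4),"yaw",w.round(2),"q",s["q"].round(2),"open",round(s["opening"],4),"F",s["force"].round(1))
    if x is not None:print("norm shift",((np.array([x,y,z])-s["tool_pos"])/.2).round(4),"turn",round((yaw-w)/60,4))
E
python3 -c "
from h import *
tgt(.7077,-.0102,-17.3,.026)"
```

```text
t 2.02 pos [ 0.7041 -0.0063  0.1335] yaw -17.24 q [-0.08  0.47  1.26  0.    1.41  0.22] open 0.0928 F [-0.6  0.2  0.1]
norm shift [ 0.0178 -0.0194 -0.5375] turn -0.001
```

Call:
{"api": "send_rows", "payload": {"plan": [[[-1, 0.018, -0.019, -0.1, 0], [-1, 0.018, -0.019, -0.25, 0], [-1, 0.018, -0.019, -0.4, 0], [-1, 0.018, -0.019, -0.5, 0], [-1, 0.018, -0.019, -0.5375, 0], [-1, 0.018, -0.019, -0.5375, 0], [-1, 0.018, -0.019, -0.5375, 0], [0.3, 0.018, -0.019, -0.5375, 0], [0.3, 0.018, -0.019, -0.5375, 0], [0.3, 0.018, -0.019, -0.5375, 0], [0.3, 0.018, -0.019, -0.5375, 0], [0.3, 0.018, -0.019, -0.5375, 0], [0.3, 0.018, -0.019, -0.5375, 0]]], "force": 25}}

```text
t: 3.1
tool_pos: [0.7092, -0.0107, 0.0284]
orientation: [2.53, 1.862, 0.0]
force: [0.0, -0.6, 0.4]
opening: 0.0576
gripper_force: 0.0
```

Call:
{"api": "send_rows", "payload": {"plan": [[[0.6, 0, 0, 0, 0], [0.6, 0, 0, 0, 0], [0.6, 0, 0, 0, 0], [0.6, 0, 0, 0, 0], [0.6, 0, 0, 0, 0], [0.6, 0, 0, 0, 0], [0.6, 0, 0, 0.05, 0], [0.6, 0, 0, 0.15, 0], [0.6, 0, 0, 0.3, 0], [0.6, 0, 0, 0.4, 0], [0.6, 0, 0, 0.5, 0], [0.6, 0, 0, 0.5, 0]]]}}

```text
t: 4.1
tool_pos: [0.7116, -0.0107, 0.1344]
orientation: [2.526, 1.86, 0.009]
force: [0.8, -0.7, -1.5]
opening: 0.0458
gripper_force: 25.0
```

```bash
python3 -c "
from h import *
p,d,K,T,c=cam('scene');cv2.imwrite('pics/s1.png',p)
tgt(.4753,-.33,-80.9,.032)"
```

```text
t 4.15 pos [ 0.7108 -0.0107  0.1316] yaw -17.27 q [-0.09  0.48  1.25  0.    1.4   0.21] open 0.0457 F [-0.5 -0.3 -2.9]
norm shift [-1.1775 -1.5966 -0.4979] turn -1.0606
```

View pics/s1.png

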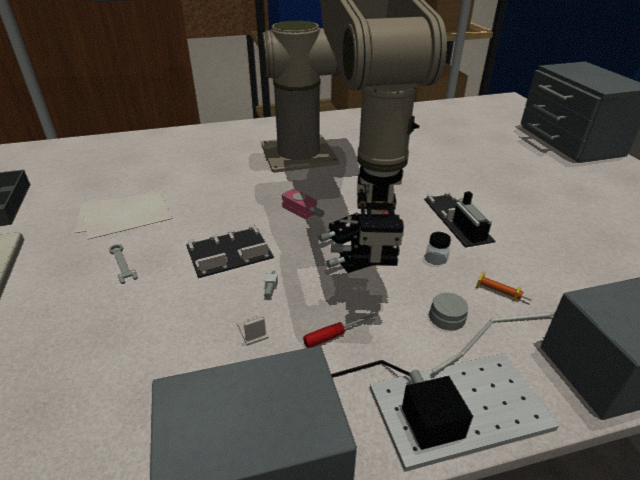

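The scene view shows disc_module_1 held in the gripper at about (375,250), with opening 46 mm and about 3 N of weight. Carrying it to the far pass pocket.

Call:
{"api": "send_rows", "payload": {"plan": [[[0.6, -0.1, -0.13, 0.05, -0.1], [0.6, -0.2, -0.26, 0.1, -0.2], [0.6, -0.3, -0.4, 0.1, -0.3], [0.6, -0.4, -0.53, 0.1, -0.4], [0.6, -0.5, -0.66, 0.1, -0.5], [0.6, -0.6, -0.8, 0.1, -0.6], [0.6, -0.7, -0.95, 0.1, -0.7], [0.6, -0.7, -0.95, 0.1, -0.8], [0.6, -0.7, -0.95, 0.1, -0.86]]]}}

```text
t: 4.9
tool_pos: [0.5664, -0.2021, 0.1457]
orientation: [-3.089, -0.561, 0.005]
force: [-0.1, 1.9, -4.4]
opening: 0.0463
gripper_force: 25.0
```

Call:
{"api": "send_rows", "payload": {"plan": [[[0.6, -0.1, -0.13, 0, -0.1], [0.6, -0.2, -0.26, 0, -0.2], [0.6, -0.3, -0.4, 0, -0.2], [0.6, -0.4, -0.53, 0, -0.2], [0.6, -0.47, -0.64, -0.05, -0.2], [0.6, -0.47, -0.64, -0.1, -0.2], [0.6, -0.47, -0.64, -0.2, -0.2], [0.6, -0.47, -0.64, -0.3, -0.2], [0.6, -0.47, -0.64, -0.3, -0.2], [0.6, -0.47, -0.64, -0.3, -0.2], [0.6, -0.47, -0.64, -0.3, -0.2]]]}}

```text
t: 5.82
tool_pos: [0.475, -0.3281, 0.088]
orientation: [-3.131, -0.251, 0.001]
force: [0.4, 0.6, -3.0]
opening: 0.046
gripper_force: 25.0
```

```bash
python3 -c "
from h import *
tgt(.4753,-.33,-80.9,.0345)"
```

```text
t 5.82 pos [ 0.475  -0.3281  0.088 ] yaw -80.85 q [-0.69  0.19  1.7   0.    1.25  0.72] open 0.046 F [ 0.4  0.6 -3. ]
norm shift [ 0.0015 -0.0093 -0.2676] turn -0.0009
```

Call:
{"api": "send_rows", "payload": {"plan": [[[0.6, 0.002, -0.009, -0.05, 0], [0.6, 0.002, -0.009, -0.12, 0], [0.6, 0.002, -0.009, -0.18, 0], [0.6, 0.002, -0.009, -0.22, 0], [0.6, 0.002, -0.009, -0.24, 0], [0.6, 0.002, -0.009, -0.25, 0], [0.6, 0.002, -0.009, -0.26, 0], [0.6, 0.002, -0.009, -0.26, 0], [0.6, 0.002, -0.009, -0.26, 0]]]}}

```text
t: 6.57
tool_pos: [0.4757, -0.3307, 0.0367]
orientation: [3.131, 0.25, 0.001]
force: [-0.4, 0.1, -3.9]
opening: 0.046
gripper_force: 25.0
```

```bash
python3 -c "
from h import *
tgt(.4753,-.33,-80.9,.0345)"
```

```text
t 6.57 pos [ 0.4757 -0.3307  0.0367] yaw -80.87 q [-0.7   0.26  1.72  0.    1.16  0.72] open 0.046 F [-0.4  0.1 -3.9]
norm shift [-0.0022  0.0036 -0.0109] turn -0.0005
```

Call:
{"api": "send_rows", "payload": {"plan": [[[0.6, 0, 0, -0.004, 0], [0.6, 0, 0, -0.008, 0], [0.6, 0, 0, -0.011, 0], [0.6, 0, 0, -0.011, 0], [0.6, 0, 0, -0.011, 0]]]}}

```text
t: 6.98
tool_pos: [0.4755, -0.3305, 0.0341]
orientation: [3.131, 0.25, 0.0]
force: [0.0, -0.6, -2.3]
opening: 0.0456
gripper_force: 25.0
```

Call:
{"api": "send_rows", "payload": {"plan": [[[0.6, 0, 0, -0.003, 0], [0.6, 0, 0, -0.005, 0], [0.6, 0, 0, -0.005, 0]]]}}

```text
t: 7.23
tool_pos: [0.4755, -0.3305, 0.034]
orientation: [3.132, 0.25, 0.0]
force: [-4.0, 2.2, 7.6]
opening: 0.0458
gripper_force: 25.0
```

Call:
{"api": "send_rows", "payload": {"plan": [[[-0.4, 0, 0, 0.003, 0], [-0.4, 0, 0, 0.003, 0], [-0.4, 0, 0, 0.003, 0], [-0.4, 0, 0, 0.003, 0], [-0.4, 0, 0, 0.003, 0], [-0.4, 0, 0, 0.003, 0]]]}}

```text
t: 7.73
tool_pos: [0.4754, -0.3304, 0.0335]
orientation: [3.132, 0.25, -0.0]
force: [-0.0, 0.2, -0.4]
opening: 0.0651
gripper_force: 0.0
```

Call:
{"api": "send_rows", "payload": {"plan": [[[-0.4, 0, 0, 0.05, 0], [-0.4, 0, 0, 0.15, 0], [-0.4, 0, 0, 0.3, 0], [-0.4, 0, 0, 0.5, 0], [-1, 0.08, 0.2, 0.5, 0.1], [-1, 0.16, 0.4, 0.5, 0.2], [-1, 0.24, 0.6, 0.5, 0.3], [-1, 0.3, 0.8, 0.5, 0.4], [-1, 0.34, 0.95, 0.5, 0.5], [-1, 0.34, 0.95, 0.5, 0.6], [-1, 0.34, 0.95, 0.5, 0.7], [-1, 0.34, 0.95, 0.5, 0.76], [-1, 0.34, 0.95, 0.5, 0.76]]]}}

```text
t: 8.82
tool_pos: [0.5437, -0.14, 0.1343]
orientation: [2.787, 1.449, 0.001]
force: [-0.8, -0.7, -1.0]
opening: 0.0933
gripper_force: 0.0
```

```bash
cat > m.py <<'E'
from h import *
def mod(P,g,cx,cy,R=.11):   # block centre+yaw axis from depth slab around cx,cy
    pass
E
python3 - <<'E'
from h import *
p,d,K,T,c=cam("top");cv2.imwrite("pics/t2.png",cv2.resize(p[140:330,115:450],None,fx=2.3,fy=2.3));np.savez("t2.npz",p=p,d=d,K=K,T=T)
P=cloud(d,K,T);Q=P[225:315,345:450].reshape(-1,3)
q=Q[(Q[:,2]>.040)&(Q[:,2]<.056)];r=cv2.minAreaRect(q[:,:2].astype(np.float32))
print("block",np.round(r[0],4),np.round(r[1],4),round(r[2],2),np.median(q[:,2]),len(q))
tgt(.5909,.0104,10.5,.026)
E
```

```text
block [ 0.4908 -0.3013] [0.1919 0.1082] 51.01 0.0457223694709028 762
t 8.87 pos [ 0.5436 -0.1403  0.1343] yaw -35.32 q [-0.34  0.1   1.71 -0.    1.33  0.27] open 0.0932 F [-0.7 -0.5 -0.4]
norm shift [ 0.2364  0.7536 -0.5413] turn 0.7637
```

View pics/t2.png

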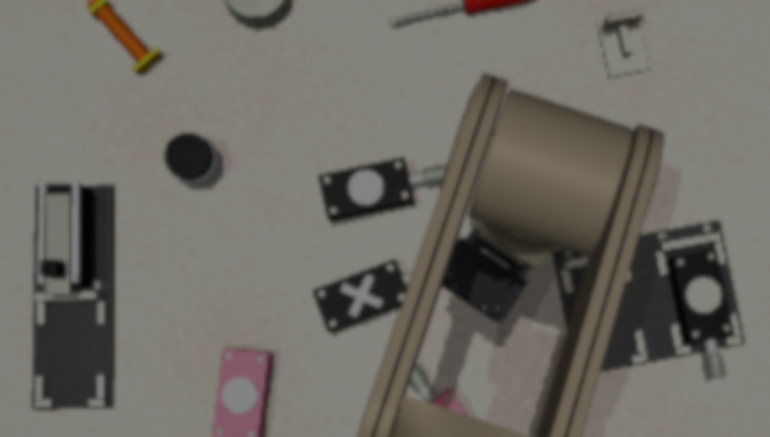

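The crop shows disc_module_1 seated in the right pass pocket at crop (703,295), micrometer out over the open end. Now disc_module_2.

Call:
{"api": "send_rows", "payload": {"plan": [[[-1, 0.05, 0.16, 0, 0.11], [-1, 0.1, 0.32, 0, 0.22], [-1, 0.15, 0.48, 0, 0.33], [-1, 0.2, 0.64, 0, 0.44], [-1, 0.236, 0.754, 0, 0.55], [-1, 0.236, 0.754, 0, 0.66], [-1, 0.236, 0.754, -0.05, 0.764], [-1, 0.236, 0.754, -0.1, 0.764], [-1, 0.236, 0.754, -0.1, 0.764], [-1, 0.236, 0.754, -0.1, 0.764]]]}}

```text
t: 9.7
tool_pos: [0.5897, 0.01, 0.1125]
orientation: [-2.013, -2.41, 0.002]
force: [0.7, -0.4, -0.3]
opening: 0.0933
gripper_force: 0.0
```

```bash
python3 -c "
from h import *
tgt(.5909,.0104,10.5,.027)"
```

```text
t 9.7 pos [0.5897 0.01   0.1125] yaw 10.25 q [-0.07  0.2   1.65 -0.    1.3  -0.25] open 0.0933 F [ 0.7 -0.4 -0.3]
norm shift [ 0.0061  0.0022 -0.4276] turn 0.0042
```

Call:
{"api": "send_rows", "payload": {"plan": [[[-1, 0.005, 0.002, -0.12, 0.004], [-1, 0.005, 0.002, -0.25, 0.004], [-1, 0.005, 0.002, -0.36, 0.004], [-1, 0.005, 0.002, -0.425, 0.004], [-0.5, 0.005, 0.002, -0.425, 0.004], [-0.2, 0.005, 0.002, -0.425, 0.004], [0.3, 0.005, 0.002, -0.425, 0.004], [0.6, 0.005, 0.002, -0.425, 0.004], [0.6, 0.005, 0.002, -0.425, 0.004], [0.6, 0.005, 0.002, -0.425, 0.004], [0.6, 0.005, 0.002, -0.425, 0.004], [0.6, 0.005, 0.002, -0.425, 0.004], [0.6, 0.005, 0.002, -0.425, 0.004], [0.6, 0.005, 0.002, -0.425, 0.004], [0.6, 0.005, 0.002, -0.425, 0.004]]]}}

```text
t: 10.95
tool_pos: [0.5921, 0.0108, 0.0291]
orientation: [2.002, 2.42, 0.001]
force: [-0.5, -0.1, 5.5]
opening: 0.0456
gripper_force: 25.0
```

```bash
python3 -c "
from h import *
tgt()"
```

```text
t 10.95 pos [0.5921 0.0108 0.0291] yaw 10.81 q [-0.07  0.3   1.69  0.    1.15 -0.26] open 0.0456 F [-0.5 -0.1  5.5]
```

Call:
{"api": "send_rows", "payload": {"plan": [[[0.6, 0, 0, 0.05, 0], [0.6, 0, 0, 0.15, 0], [0.6, 0, 0, 0.3, 0], [0.6, 0, 0, 0.45, 0], [0.6, -0.05, -0.1, 0.55, -0.1], [0.6, -0.12, -0.25, 0.55, -0.2], [0.6, -0.2, -0.4, 0.55, -0.3], [0.6, -0.28, -0.55, 0.55, -0.4], [0.6, -0.36, -0.7, 0.55, -0.5], [0.6, -0.4, -0.8, 0.55, -0.6], [0.6, -0.4, -0.8, 0.55, -0.7], [0.6, -0.4, -0.8, 0.55, -0.8], [0.6, -0.4, -0.8, 0.55, -0.9], [0.6, -0.4, -0.8, 0.55, -0.9]]]}}

```text
t: 12.12
tool_pos: [0.5107, -0.1493, 0.1381]
orientation: [-2.885, -1.239, 0.002]
force: [0.6, 0.2, -3.7]
opening: 0.0455
gripper_force: 25.0
```

```bash
python3 -c "
from h import *
tgt(.4595,-.2312,-80.9,.0351)"
```

```text
t 12.12 pos [ 0.5107 -0.1493  0.1381] yaw -43.51 q [-0.38  0.02  1.79 -0.    1.34  0.38] open 0.0455 F [ 0.6  0.2 -3.7]
norm shift [-0.2561 -0.4097 -0.515 ] turn -0.6231
```

Call:
{"api": "send_rows", "payload": {"plan": [[[0.6, -0.1, -0.15, 0, -0.1], [0.6, -0.2, -0.3, 0, -0.2], [0.6, -0.25, -0.41, 0, -0.3], [0.6, -0.254, -0.41, 0, -0.4], [0.6, -0.254, -0.41, 0, -0.5], [0.6, -0.254, -0.41, 0, -0.6], [0.6, -0.254, -0.41, -0.1, -0.623], [0.6, -0.254, -0.41, -0.2, -0.623], [0.6, -0.254, -0.41, -0.3, -0.623], [0.6, -0.254, -0.41, -0.3, -0.623], [0.6, -0.254, -0.41, -0.3, -0.623], [0.6, -0.254, -0.41, -0.3, -0.623]]]}}

```text
t: 13.12
tool_pos: [0.4611, -0.2313, 0.0795]
orientation: [3.131, 0.261, 0.0]
force: [0.6, 0.3, -3.3]
opening: 0.0455
gripper_force: 25.0
```

```bash
python3 -c "
from h import *
tgt(.4595,-.2312,-80.9,.0351)"
```

```text
t 13.12 pos [ 0.4611 -0.2313  0.0795] yaw -80.47 q [-0.56  0.04  1.88 -0.    1.22  0.84] open 0.0455 F [ 0.6  0.3 -3.3]
norm shift [-0.0081  0.0007 -0.2218] turn -0.0071
```

Call:
{"api": "send_rows", "payload": {"plan": [[[0.6, -0.006, 0, -0.07, -0.005], [0.6, -0.006, 0, -0.13, -0.005], [0.6, -0.006, 0, -0.18, -0.005], [0.6, -0.006, 0, -0.2, -0.005], [0.6, -0.006, 0, -0.208, -0.005], [0.6, -0.006, 0, -0.214, -0.005], [0.6, -0.006, 0, -0.214, -0.005], [0.6, -0.006, 0, -0.214, -0.005]]]}}

```text
t: 13.78
tool_pos: [0.4599, -0.2314, 0.0362]
orientation: [3.131, 0.25, 0.001]
force: [-0.2, 0.1, -3.0]
opening: 0.0456
gripper_force: 25.0
```

Call:
{"api": "send_rows", "payload": {"plan": [[[0.6, 0, 0, -0.003, 0], [0.6, 0, 0, -0.006, 0], [0.6, 0, 0, -0.006, 0], [0.6, 0, 0, -0.006, 0]]]}}

```text
t: 14.12
tool_pos: [0.46, -0.2315, 0.0351]
orientation: [3.131, 0.25, 0.001]
force: [-0.5, 0.7, 1.0]
opening: 0.0462
gripper_force: 25.0
```

Call:
{"api": "send_rows", "payload": {"plan": [[[0.6, 0, 0, -0.002, 0], [-0.4, 0, 0, -0.002, 0], [-0.4, 0, 0, -0.002, 0], [-0.4, 0, 0, -0.002, 0], [-0.4, 0, 0, -0.002, 0], [-0.4, 0, 0, -0.002, 0], [-0.4, 0, 0, -0.002, 0]]]}}

```text
t: 14.7
tool_pos: [0.4596, -0.2312, 0.0341]
orientation: [-3.132, -0.25, -0.0]
force: [0.3, 1.0, 0.1]
opening: 0.0653
gripper_force: 0.0
```

Call:
{"api": "send_rows", "payload": {"plan": [[[-0.4, 0, 0, 0.05, 0], [-0.4, 0, 0, 0.15, 0], [-0.4, 0, 0, 0.3, 0], [-0.4, 0, 0, 0.5, 0], [-1, 0.05, 0.15, 0.5, 0.1], [-1, 0.05, 0.3, 0.5, 0.2], [-1, 0.1, 0.45, 0.5, 0.3], [-1, 0.1, 0.6, 0.5, 0.4], [-1, 0.1, 0.75, 0.5, 0.5], [-1, 0.1, 0.9, 0.5, 0.6], [-1, 0.1, 0.95, 0.5, 0.7], [-1, 0.1, 0.95, 0.5, 0.8], [-1, 0.1, 0.95, 0.5, 0.9], [-1, 0.1, 0.95, 0.5, 0.95]]]}}

```text
t: 15.87
tool_pos: [0.4797, -0.0407, 0.135]
orientation: [2.626, 1.723, 0.001]
force: [0.9, 0.6, -0.1]
opening: 0.0931
gripper_force: 0.0
```

```bash
python3 -c "
from h import *
tgt(.4812,.0164,19.3,.027)"
```

```text
t 15.87 pos [ 0.4797 -0.0407  0.135 ] yaw -23.46 q [-0.19 -0.12  1.93 -0.    1.33  0.22] open 0.0931 F [ 0.9  0.6 -0.1]
norm shift [ 0.0073  0.2857 -0.54  ] turn 0.7127
```

Call:
{"api": "send_rows", "payload": {"plan": [[[-1, 0.007, 0.15, 0, 0.11], [-1, 0.007, 0.286, 0, 0.22], [-1, 0.007, 0.286, 0, 0.33], [-1, 0.007, 0.286, 0, 0.44], [-1, 0.007, 0.286, 0, 0.55], [-1, 0.007, 0.286, 0, 0.66], [-1, 0.007, 0.286, -0.1, 0.713], [-1, 0.007, 0.286, -0.1, 0.713], [-1, 0.007, 0.286, -0.1, 0.713]]]}}

```text
t: 16.62
tool_pos: [0.4801, 0.0161, 0.1138]
orientation: [-1.828, -2.553, 0.002]
force: [1.0, -0.0, 0.3]
opening: 0.0933
gripper_force: 0.0
```

```bash
python3 -c "
from h import *
tgt(.4812,.0164,19.3,.027)"
```

```text
t 16.62 pos [0.4801 0.0161 0.1138] yaw 18.78 q [-0.07 -0.1   1.95  0.    1.3  -0.4 ] open 0.0933 F [ 1.  -0.   0.3]
norm shift [ 0.0057  0.0017 -0.434 ] turn 0.0086
```

Call:
{"api": "send_rows", "payload": {"plan": [[[-1, 0.004, 0.001, -0.12, 0.004], [-1, 0.004, 0.001, -0.25, 0.004], [-1, 0.004, 0.001, -0.36, 0.004], [-1, 0.004, 0.001, -0.43, 0.004], [-0.5, 0.004, 0.001, -0.43, 0.004], [-0.2, 0.004, 0.001, -0.43, 0.004], [0.3, 0.004, 0.001, -0.43, 0.004], [0.6, 0.004, 0.001, -0.43, 0.004], [0.6, 0.004, 0.001, -0.43, 0.004], [0.6, 0.004, 0.001, -0.43, 0.004], [0.6, 0.004, 0.001, -0.43, 0.004], [0.6, 0.004, 0.001, -0.43, 0.004], [0.6, 0.004, 0.001, -0.43, 0.004], [0.6, 0.004, 0.001, -0.43, 0.004], [0.6, 0.004, 0.001, -0.43, 0.004]]]}}

```text
t: 17.87
tool_pos: [0.4823, 0.0162, 0.0287]
orientation: [1.821, 2.559, 0.001]
force: [-1.1, 0.4, 5.9]
opening: 0.0461
gripper_force: 25.0
```

Call:
{"api": "send_rows", "payload": {"plan": [[[0.6, 0, 0, 0.05, 0], [0.6, 0, 0, 0.15, 0], [0.6, 0, 0, 0.3, 0], [0.6, 0, 0, 0.5, 0], [0.6, 0, 0, 0.65, 0], [0.6, 0, 0.1, 0.7, -0.1], [0.6, 0, 0.2, 0.7, -0.2], [0.6, 0, 0.35, 0.7, -0.3], [0.6, 0, 0.5, 0.7, -0.4], [0.6, 0, 0.65, 0.7, -0.5], [0.6, 0, 0.8, 0.7, -0.6], [0.6, 0, 0.9, 0.7, -0.7], [0.6, 0, 0.9, 0.7, -0.8], [0.6, 0, 0.9, 0.7, -0.9], [0.6, 0, 0.9, 0.7, -1], [0.6, 0, 0.9, 0.7, -1]]]}}

```text
t: 19.2
tool_pos: [0.4809, 0.1961, 0.1675]
orientation: [-2.86, -1.3, 0.003]
force: [-0.4, -0.6, -4.2]
opening: 0.0461
gripper_force: 25.0
```

```bash
python3 -c "
from h import *
tgt(.4343,.3148,-90,.035)"
```

```text
t 19.2 pos [0.4809 0.1961 0.1675] yaw -41.1 q [ 0.29 -0.04  1.79 -0.    1.39  1.01] open 0.0461 F [-0.4 -0.6 -4.2]
norm shift [-0.233   0.5933 -0.6627] turn -0.8149
```

Call:
{"api": "send_rows", "payload": {"plan": [[[0.6, -0.08, 0.12, 0, -0.11], [0.6, -0.16, 0.25, 0, -0.22], [0.6, -0.232, 0.4, 0, -0.33], [0.6, -0.232, 0.55, 0, -0.44], [0.6, -0.232, 0.594, 0, -0.55], [0.6, -0.232, 0.594, 0, -0.66], [0.6, -0.232, 0.594, 0, -0.77], [0.6, -0.232, 0.594, -0.1, -0.815], [0.6, -0.232, 0.594, -0.25, -0.815], [0.6, -0.232, 0.594, -0.4, -0.815], [0.6, -0.232, 0.594, -0.45, -0.815], [0.6, -0.232, 0.594, -0.45, -0.815], [0.6, -0.232, 0.594, -0.45, -0.815]]]}}

```text
t: 20.28
tool_pos: [0.4351, 0.3147, 0.0782]
orientation: [3.141, 0.009, -0.002]
force: [1.0, -0.9, -3.8]
opening: 0.0461
gripper_force: 25.0
```

```bash
python3 -c "
from h import *
tgt(.4343,.3148,-90,.035)"
```

```text
t 20.28 pos [0.4351 0.3147 0.0782] yaw -89.67 q [ 0.53  0.1   1.82 -0.    1.22  2.1 ] open 0.0461 F [ 1.  -0.9 -3.8]
norm shift [-0.004   0.0007 -0.2162] turn -0.0055
```

Call:
{"api": "send_rows", "payload": {"plan": [[[0.6, -0.003, 0.001, -0.07, -0.003], [0.6, -0.003, 0.001, -0.13, -0.003], [0.6, -0.003, 0.001, -0.18, -0.003], [0.6, -0.003, 0.001, -0.2, -0.003], [0.6, -0.003, 0.001, -0.208, -0.003], [0.6, -0.003, 0.001, -0.21, -0.003], [0.6, -0.003, 0.001, -0.21, -0.003], [0.6, -0.003, 0.001, -0.21, -0.003]]]}}

```text
t: 20.95
tool_pos: [0.4353, 0.3154, 0.0368]
orientation: [-3.141, -0.002, -0.001]
force: [0.2, -0.3, -3.5]
opening: 0.0457
gripper_force: 25.0
```

Call:
{"api": "send_rows", "payload": {"plan": [[[0.6, 0, 0, -0.003, 0], [0.6, 0, 0, -0.006, 0], [0.6, 0, 0, -0.006, 0], [0.6, 0, 0, -0.006, 0]]]}}

```text
t: 21.28
tool_pos: [0.4349, 0.3152, 0.035]
orientation: [-3.142, -0.002, -0.0]
force: [-0.0, -0.8, -2.9]
opening: 0.0458
gripper_force: 25.0
```

Call:
{"api": "send_rows", "payload": {"plan": [[[0.6, 0, 0, -0.003, 0], [0.6, 0, 0, -0.005, 0], [0.6, 0, 0, -0.005, 0]]]}}

```text
t: 21.53
tool_pos: [0.4349, 0.3152, 0.0347]
orientation: [-3.142, -0.002, -0.0]
force: [-2.8, -1.7, 4.6]
opening: 0.0455
gripper_force: 25.0
```

Call:
{"api": "send_rows", "payload": {"plan": [[[-0.4, 0, 0, 0.003, 0], [-0.4, 0, 0, 0.003, 0], [-0.4, 0, 0, 0.003, 0], [-0.4, 0, 0, 0.003, 0], [-0.4, 0, 0, 0.003, 0], [-0.4, 0, 0, 0.003, 0]]]}}

```text
t: 22.03
tool_pos: [0.4348, 0.3152, 0.0345]
orientation: [-3.142, -0.002, -0.0]
force: [-0.6, 0.4, -0.3]
opening: 0.065
gripper_force: 0.0
```

Call:
{"api": "send_rows", "payload": {"plan": [[[-0.4, 0, 0, 0.05, 0], [-0.4, 0, 0, 0.15, 0], [-0.4, 0, 0, 0.3, 0], [-0.4, 0, 0, 0.5, 0], [-0.4, 0, 0, 0.65, 0], [-0.4, 0, -0.2, 0.65, 0], [-0.4, 0, -0.4, 0.65, 0], [-0.4, 0, -0.6, 0.65, 0], [-0.4, 0, -0.8, 0.65, 0], [-0.4, 0, -0.8, 0.65, 0], [-0.4, 0, -0.8, 0.65, 0]]]}}

```text
t: 22.95
tool_pos: [0.4352, 0.1534, 0.1654]
orientation: [-3.141, 0.004, -0.002]
force: [0.2, 0.6, 0.5]
opening: 0.065
gripper_force: 0.0
```

```bash
python3 - <<'E'
from h import *
p,d,K,T,c=cam("top");cv2.imwrite("pics/t3.png",cv2.resize(p[140:330,115:450],None,fx=2.3,fy=2.3))
P=cloud(d,K,T);Q=P[205:325,118:172].reshape(-1,3);Q=Q[(Q[:,0]>.3)&(Q[:,1]>.26)&(Q[:,1]<.37)]
for lo,hi in((.085,.1),):
    q=Q[(Q[:,2]>lo)&(Q[:,2]<hi)];print(lo,len(q),q.min(0).round(4),q.max(0).round(4),q.mean(0).round(4))
def box(c,yaw):
    q=P.reshape(-1,3);a=np.radians(yaw);e=q[:,:2]-c;x=e@[np.cos(a),np.sin(a)];y=e@[-np.sin(a),np.cos(a)]
    m=(abs(x)<48)&(abs(x)<.052)&(abs(y)<.03)&(q[:,2]>.042)&(q[:,2]<.053);print(c,m.sum(),"x",x[m].min().round(4),x[m].max().round(4),"y",y[m].min().round(4),y[m].max().round(4),"z",np.percentile(q[m,2],[5,50,95]).round(4))
for c,y in(((.4595,-.2312),9.1),((.4753,-.33),9.1),((.4343,.3148),0)):
    try: box(np.array(c),y)
    except ValueError: print("hidden",c)
tgt(.5127,.313,-90,.089)
E
```

```text
0.085 60 [0.5047 0.3069 0.0856] [0.5205 0.321  0.099 ] [0.5126 0.3132 0.093 ]
[ 0.4595 -0.2312] 668 x -0.0492 0.0404 y -0.0211 0.0252 z [0.0426 0.0464 0.051 ]
[ 0.4753 -0.33  ] 679 x -0.0474 0.0421 y -0.0213 0.0251 z [0.0425 0.046  0.0508]
hidden (0.4343, 0.3148)
t 23.0 pos [0.4352 0.1547 0.1654] yaw 89.93 q [ 0.23 -0.21  1.95  0.    1.4   1.8 ] open 0.065 F [-0.1  1.4  0.2]
norm shift [ 0.3875  0.7915 -0.3819] turn -2.9989
```

View pics/t3.png

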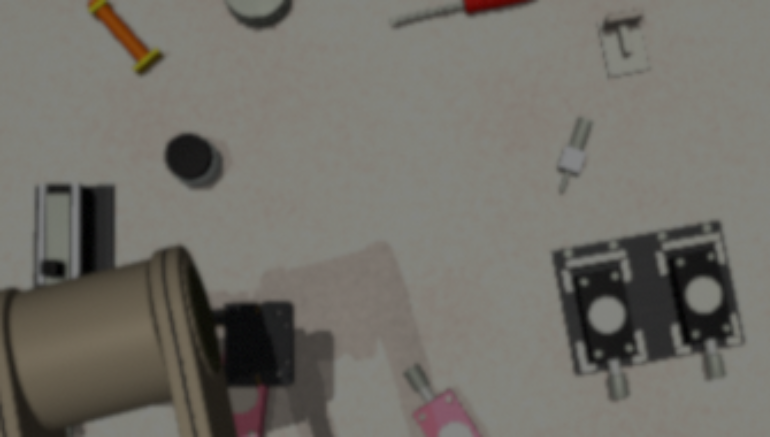

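Both pass modules are seated and flat, at crop (606,315) and (703,295). Next is the keeper post, camera position (0.5126, 0.3132). I'm correcting for the placement bias seen above (about -3 mm in x and +2 mm in y).

Call:
{"api": "send_rows", "payload": {"plan": [[[-0.4, 0.1, 0.2, 0, 0], [-0.4, 0.2, 0.4, 0, 0], [-0.4, 0.3, 0.6, 0, 0], [-0.4, 0.4, 0.783, 0, 0], [-0.4, 0.4, 0.783, 0, 0], [-0.4, 0.4, 0.783, -0.1, 0], [-0.4, 0.4, 0.783, -0.2, 0], [-0.4, 0.4, 0.783, -0.28, 0], [-0.4, 0.4, 0.783, -0.32, 0], [-0.4, 0.4, 0.783, -0.35, 0], [-0.4, 0.4, 0.783, -0.362, 0], [-0.4, 0.4, 0.783, -0.362, 0], [-0.4, 0.4, 0.783, -0.362, 0]]]}}

```text
t: 24.08
tool_pos: [0.5153, 0.3122, 0.0933]
orientation: [-3.141, -0.002, -0.002]
force: [0.3, -0.4, -0.1]
opening: 0.0651
gripper_force: 0.0
```

Call:
{"api": "send_rows", "payload": {"plan": [[[0.9, 0, 0, 0, 0], [0.9, 0, 0, 0, 0], [0.9, 0, 0, 0, 0], [0.9, 0, 0, 0, 0], [0.9, 0, 0, 0, 0], [0.9, 0, 0, 0, 0], [0.9, 0, 0, 0, 0], [0.9, 0, 0, 0, 0], [0.9, 0, 0, 0, 0], [0.9, 0, 0, 0, 0], [0.9, 0, 0, 0, 0]]], "force": 10}}

```text
t: 25.0
tool_pos: [0.5148, 0.3132, 0.0921]
orientation: [-3.139, -0.002, -0.001]
force: [0.9, 6.3, -2.6]
opening: 0.0159
gripper_force: 10.0
```

Call:
{"api": "send_rows", "payload": {"plan": [[[0.9, -0.03, 0.005, 0, 0], [0.9, -0.07, 0.005, 0, 0], [0.9, -0.11, 0.005, 0, 0], [0.9, -0.15, 0.005, 0, 0], [0.9, -0.2, 0.005, 0, 0], [0.9, -0.25, 0.005, 0, 0], [0.9, -0.3, 0.005, 0, 0], [0.9, -0.34, 0.005, 0, 0], [0.9, -0.37, 0.005, 0, 0], [0.9, -0.38, 0.005, 0, 0], [0.9, -0.38, 0.005, 0, 0]]]}}

```text
t: 25.92
tool_pos: [0.4397, 0.3137, 0.0928]
orientation: [-3.139, -0.003, -0.007]
force: [8.2, 5.8, -6.4]
opening: 0.016
gripper_force: 10.0
```

Call:
{"api": "send_rows", "payload": {"plan": [[[0.9, -0.005, 0, 0, 0], [0.9, -0.01, 0, 0, 0], [0.9, -0.015, 0, 0, 0], [0.9, -0.02, 0, 0, 0], [0.9, -0.025, 0, 0, 0], [0.9, -0.025, 0, 0, 0]]]}}

```text
t: 26.42
tool_pos: [0.4362, 0.3137, 0.0934]
orientation: [-3.139, -0.002, -0.011]
force: [12.5, 6.2, -7.4]
opening: 0.016
gripper_force: 10.0
```

Call:
{"api": "send_rows", "payload": {"plan": [[[0.9, -0.005, 0, 0, 0], [0.9, -0.01, 0, 0, 0], [0.9, -0.015, 0, 0, 0], [0.9, -0.015, 0, 0, 0]]], "force": 20}}

```text
t: 26.75
tool_pos: [0.4353, 0.3137, 0.0935]
orientation: [-3.138, -0.001, -0.017]
force: [24.9, 6.5, -14.6]
opening: 0.016
gripper_force: 19.9
```

Call:
{"api": "send_rows", "payload": {"plan": [[[0.9, -0.005, 0, 0, 0], [0.9, -0.01, 0, 0, 0], [0.9, -0.01, 0, 0, 0]]]}}

```text
t: 27.0
tool_pos: [0.4335, 0.3137, 0.0937]
orientation: [-3.138, -0.001, -0.018]
force: [24.7, 6.7, -14.5]
opening: 0.0156
gripper_force: 19.9
```

Call:
{"api": "send_rows", "payload": {"plan": [[[0.9, 0, 0, 0, 0], [-0.2, 0, 0, 0, 0], [-0.2, 0, 0, 0, 0], [-0.2, 0, 0, 0, 0], [-0.2, 0, 0, 0, 0], [-0.2, 0, 0, 0, 0], [-0.2, 0, 0, 0, 0]]]}}

```text
t: 27.58
tool_pos: [0.4285, 0.3127, 0.092]
orientation: [3.141, 0.002, -0.001]
force: [0.4, 0.6, 0.5]
opening: 0.0507
gripper_force: 0.0
```

Call:
{"api": "send_rows", "payload": {"plan": [[[-0.2, 0, 0, 0.1, 0], [-0.2, 0, 0, 0.25, 0], [-0.2, 0, 0, 0.4, 0], [-0.2, 0, -0.2, 0.5, 0], [-0.2, 0, -0.4, 0.5, 0], [-0.2, 0, -0.6, 0.5, 0], [-0.2, 0, -0.8, 0.5, 0], [-0.2, 0, -1, 0.5, 0], [-0.2, 0, -1, 0.5, 0]]]}}

```text
t: 28.33
tool_pos: [0.4288, 0.1069, 0.1922]
orientation: [3.139, -0.006, 0.0]
force: [0.9, 0.2, 0.1]
opening: 0.0557
gripper_force: 0.0
```

Call:
{"api": "send_rows", "payload": {"plan": [[[-0.2, 0, -0.2, 0, 0], [-0.2, 0, -0.4, 0, 0], [-0.2, 0, -0.6, 0, 0], [-0.2, 0, -0.8, 0, 0], [-0.2, 0, -0.8, 0, 0]]]}}

```text
t: 28.75
tool_pos: [0.4285, -0.0531, 0.1923]
orientation: [3.139, -0.007, 0.0]
force: [-0.3, -0.1, -0.5]
opening: 0.056
gripper_force: 0.0
```

```bash
python3 - <<'E'
from h import *
tgt()
p,d,K,T,c=cam("top");a=cv2.resize(p[195:340,115:230],None,fx=3.4,fy=3.4)
P=cloud(d,K,T);Q=P[205:325,110:180].reshape(-1,3)
q=Q[(Q[:,2]>.085)&(Q[:,2]<.1)];print("post",len(q),q.mean(0).round(4))
m=(Q[:,2]>.042)&(Q[:,2]<.05)&(Q[:,0]<.485);q=Q[m];print("block",q.min(0).round(4),q.max(0).round(4),np.median(q[:,2]))
p2,d,K,T,c=cam("scene");b=cv2.resize(p2[150:280,390:520],None,fx=3.0,fy=3.0)
h=max(len(a),len(b));pad=lambda i:cv2.copyMakeBorder(i,0,h-len(i),0,0,0)
cv2.imwrite("pics/f.png",np.hstack([pad(a),pad(b)]))
E
```

```text
t 28.75 pos [ 0.4285 -0.0531  0.1923] yaw 89.73 q [-0.24 -0.32  1.99 -0.    1.47  1.34] open 0.056 F [-0.3 -0.1 -0.5]
post 55 [0.4425 0.3143 0.0936]
block [0.3724 0.2927 0.042 ] [0.4756 0.3398 0.05  ] 0.045754140515667285
```

View pics/f.png

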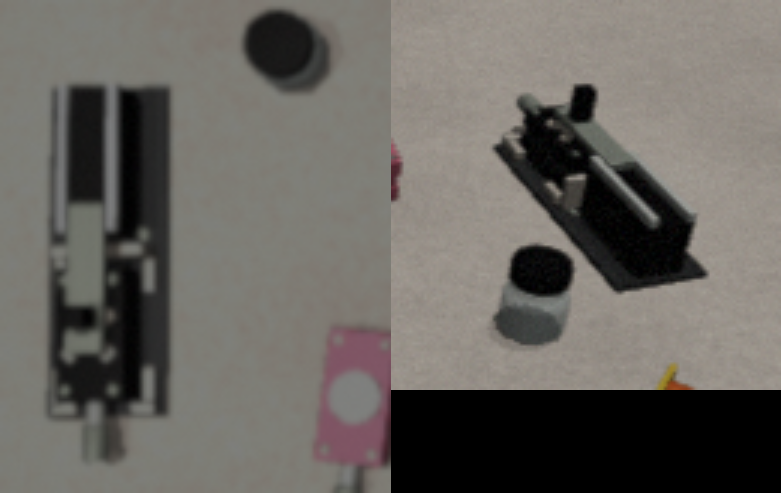

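The final view shows the cross module seated, but the bar post has travelled only about 70 mm (0.5126 to 0.4425). The fingers slipped over the last 10 mm. I'll push the post from behind with closed fingers.

Call:
{"api": "send_rows", "payload": {"plan": [[[1, 0.05, 0.2, 0, 0], [1, 0.1, 0.4, 0, 0], [1, 0.15, 0.6, 0, 0], [1, 0.2, 0.8, 0, 0], [1, 0.21, 1, 0, 0], [1, 0.21, 1, 0, 0]]]}}

```text
t: 29.35
tool_pos: [0.4697, 0.1611, 0.1921]
orientation: [-3.138, -0.014, 0.001]
force: [-0.2, -0.3, -0.6]
opening: 0.0201
gripper_force: 0.0
```

Call:
{"api": "send_rows", "payload": {"plan": [[[1, 0, 0.2, 0, 0], [1, 0, 0.4, 0, 0], [1, 0, 0.6, 0, 0], [1, 0, 0.829, 0, 0], [1, 0, 0.829, 0, 0], [1, 0, 0.829, -0.1, 0], [1, 0, 0.829, -0.2, 0], [1, 0, 0.829, -0.25, 0], [1, 0, 0.829, -0.25, 0], [1, 0, 0.829, -0.25, 0]]]}}

```text
t: 30.18
tool_pos: [0.4698, 0.3188, 0.1417]
orientation: [3.141, 0.003, -0.003]
force: [0.1, 0.5, -0.0]
opening: 0.0004
gripper_force: 0.0
```

```bash
python3 -c "
from h import *
tgt(.470,.313,89.9,.091)"
```

```text
t 30.18 pos [0.4698 0.3188 0.1417] yaw -89.88 q [0.51 0.11 1.69 0.   1.35 2.07] open 0.0004 F [ 0.1  0.5 -0. ]
norm shift [ 0.001  -0.0291 -0.2535] turn 2.9964
```

Call:
{"api": "send_rows", "payload": {"plan": [[[1, 0.015, -0.028, -0.05, 0], [1, 0.015, -0.028, -0.12, 0], [1, 0.015, -0.028, -0.18, 0], [1, 0.015, -0.028, -0.23, 0], [1, 0.015, -0.028, -0.25, 0], [1, 0.015, -0.028, -0.25, 0], [1, 0.015, -0.028, -0.25, 0]]]}}

```text
t: 30.77
tool_pos: [0.4738, 0.3129, 0.0921]
orientation: [3.141, 0.002, -0.0]
force: [-0.7, -0.8, 0.4]
opening: 0.0005
gripper_force: 0.0
```

Call:
{"api": "send_rows", "payload": {"plan": [[[1, -0.015, 0, 0, 0], [1, -0.03, 0, 0, 0], [1, -0.045, 0, 0, 0], [1, -0.06, 0, 0, 0], [1, -0.07, 0, 0, 0], [1, -0.08, 0, 0, 0], [1, -0.08, 0, 0, 0]]]}}

```text
t: 31.35
tool_pos: [0.4616, 0.3132, 0.0929]
orientation: [-3.14, -0.001, -0.014]
force: [20.4, 1.8, -13.1]
opening: 0.0005
gripper_force: 9.8
```

Call:
{"api": "send_rows", "payload": {"plan": [[[1, 0.05, 0, 0, 0], [1, 0.07, 0, 0.1, 0], [1, 0.07, 0, 0.25, 0], [1, 0.07, -0.1, 0.4, 0], [1, 0.07, -0.3, 0.5, 0], [1, 0.07, -0.5, 0.5, 0], [1, 0.07, -0.7, 0.5, 0], [1, 0.07, -0.9, 0.5, 0], [1, 0.07, -1, 0.5, 0]]]}}

```text
t: 32.1
tool_pos: [0.4715, 0.1096, 0.1926]
orientation: [3.14, -0.0, 0.001]
force: [0.9, -0.6, -0.1]
opening: 0.0008
gripper_force: 0.0
```

Call:
{"api": "send_rows", "payload": {"plan": [[[1, 0, -0.2, 0, 0], [1, 0, -0.4, 0, 0], [1, 0, -0.6, 0, 0], [1, 0, -0.8, 0, 0], [1, 0, -0.8, 0, 0]]]}}

```text
t: 32.52
tool_pos: [0.4715, -0.0532, 0.1926]
orientation: [3.139, -0.007, 0.001]
force: [-0.1, -0.2, 0.9]
opening: 0.0007
gripper_force: 0.0
```

```bash
python3 - <<'E'
from h import *
D=[]
for i in range(4):
    p,d,K,T,c=cam("top");D.append(d)
d=np.median(D,0);P=cloud(d,K,T);Q=P[205:335,105:185].reshape(-1,3);Q=Q[(abs(Q[:,1]-.315)<.07)&(Q[:,0]>.28)]
q=Q[(Q[:,2]>.085)&(Q[:,2]<.1)];print("post",len(q),q.min(0).round(4),q.max(0).round(4))
q=Q[(Q[:,2]>.058)&(Q[:,2]<.075)&(Q[:,0]<.48)];print("bar front",q.min(0).round(4),q.max(0).round(4),np.median(q[:,2]))
q=Q[(Q[:,2]>.058)&(Q[:,2]<.075)&(abs(Q[:,1]-.314)<.008)];print("bar mid xr",q.min(0).round(4),q.max(0).round(4))
f=np.load("top0.npz");P0=cloud(f["d"],f["K"],f["T"]);Q0=P0[205:335,105:185].reshape(-1,3);Q0=Q0[(abs(Q0[:,1]-.315)<.07)&(Q0[:,0]>.4)]
q=Q0[(Q0[:,2]>.058)&(Q0[:,2]<.075)&(abs(Q0[:,1]-.314)<.008)];print("bar mid xr start",q.min(0).round(4),q.max(0).round(4))
for y in(.299,.306,.314,.322,.330,.336):
  print("y",y,[(x,round(float(np.median(s)),3)) for x in np.arange(.31,.60,.01).round(2) if len(s:=Q[(abs(Q[:,0]-x)<.005)&(abs(Q[:,1]-y)<.0035)][:,2])])
p2,d2,K2,T2,c=cam("scene")
a=cv2.resize(p[200:330,110:185],None,fx=4,fy=4,interpolation=2);b=cv2.resize(p2[175:260,415:505],None,fx=5,fy=5,interpolation=2)
h=max(len(a),len(b));pad=lambda i:cv2.copyMakeBorder(i,0,h-len(i),0,0,0)
g=np.hstack([pad(a),pad(b)]);g=np.clip(255*(g/255.)**.6,0,255).astype(np.uint8);cv2.imwrite("pics/f2.png",g);print(g.shape)
E
```

```text
post 57 [0.436  0.3068 0.086 ] [0.4495 0.3224 0.0979]
bar front [0.4184 0.3025 0.0583] [0.4794 0.3269 0.0748] 0.06482880493337828
bar mid xr [0.4202 0.306  0.0592] [0.5732 0.322  0.0748]
bar mid xr start [0.4901 0.3062 0.0582] [0.5919 0.322  0.0745]
y 0.299 [(np.float64(0.33), -0.002), (np.float64(0.34), -0.0), (np.float64(0.35), -0.001), (np.float64(0.36), -0.0), (np.float64(0.37), 0.0), (np.float64(0.38), 0.006), (np.float64(0.39), 0.046), (np.float64(0.4), 0.046), (np.float64(0.41), 0.046), (np.float64(0.42), 0.046), (np.float64(0.43), 0.045), (np.float64(0.44), 0.047), (np.float64(0.45), 0.046), (np.float64(0.46), 0.045), (np.float64(0.47), 0.046), (np.float64(0.48), 0.006), (np.float64(0.49), 0.037), (np.float64(0.5), 0.028), (np.float64(0.51), 0.064), (np.float64(0.52), 0.063), (np.float64(0.53), 0.062), (np.float64(0.54), 0.063), (np.float64(0.55), 0.064), (np.float64(0.56), 0.063), (np.float64(0.57), 0.063), (np.float64(0.58), 0.062), (np.float64(0.59), 0.063)]
y 0.306 [(np.float64(0.34), -0.0), (np.float64(0.35), 0.001), (np.float64(0.36), 0.001), (np.float64(0.37), 0.0), (n
[... 2594 characters left out ...]
), 0.063), (np.float64(0.59), 0.063)]
y 0.336 [(np.float64(0.34), 0.0), (np.float64(0.35), 0.0), (np.float64(0.36), -0.0), (np.float64(0.37), -0.0), (np.float64(0.38), 0.012), (np.float64(0.39), 0.045), (np.float64(0.4), 0.046), (np.float64(0.41), 0.046), (np.float64(0.42), 0.046), (np.float64(0.43), 0.046), (np.float64(0.44), 0.046), (np.float64(0.45), 0.045), (np.float64(0.46), 0.046), (np.float64(0.47), 0.047), (np.float64(0.48), 0.045), (np.float64(0.49), 0.037), (np.float64(0.5), 0.063), (np.float64(0.51), 0.064), (np.float64(0.52), 0.063), (np.float64(0.53), 0.064), (np.float64(0.54), 0.064), (np.float64(0.55), 0.064), (np.float64(0.56), 0.062), (np.float64(0.57), 0.061)]
(520, 750, 3)
```

View pics/f2.png

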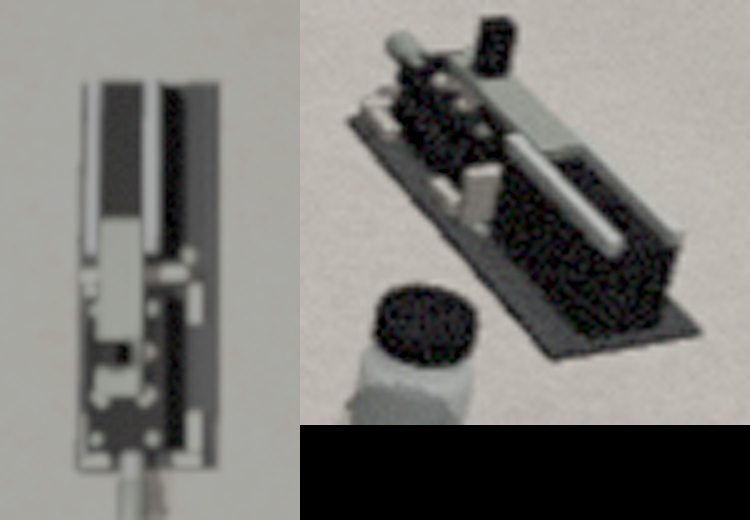

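The keeper met a hard stop at the same place both times: 25 N with the grip and 20 N with the push, with the post at 0.4425 m after each. The bar crosses the flat module with nothing under it in the way. The bar also started about 10 mm ahead of its carrier block, so this looks like the end stop. The arm is clear, so I'm handing in.

```bash
python3 -c "
from plant import order
print(order.close_job())"
```

```text
the job is handed in; nothing more can be done
None
```

The job is handed in: both disc modules lie flat in the pass nest and the cross module lies flat in the reject nest, micrometers out over the open ends, and the keeper bar is across it against a hard stop; I measured only about 70 mm of bar travel, not 80, and took it to have started about 10 mm forward, but did not confirm that.

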